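# Push an ink-wet offcut through the self-closing flap of the waste station

### The job

Get the small black, ink-wet block offcut off the deck and into the bin of the red waste station without picking it up: with one finger push the self-closing flap of the chute open and keep it open, and with the other finger push the offcut across the deck and over its edge, through the open flap, so that it drops into the bin below. Do not lift the offcut or shove the flap open with it, as the ink would smear. Then take your hand away so that the flap shuts, and leave everything else where it is.

Things in the scene. Friction and masses are not known exactly. Their poses are not given: they have to be found in the camera images.
- station: Bench waste station, fixed: red steel cabinet 300 (x) x 460 (y) x 130 mm high, bin inside, 12 mm plywood deck on top. Origin at the centre of its underside; deck top 130 mm above it. Its +y is the direction in which things are pushed into the mouth, within 0.3 rad of the robot's y axis. The deck is whole from y = -230 to +20 mm; its last 35 mm is a thin flush steel lip. The hollow under the deck runs the whole length.
- deck_edge (a point): Middle of the deck's edge over which things are pushed, at the deck's top (station x 0, y +20, z 130 mm); axes as the station's, +y points over the edge. Beyond it lies the mouth of the bin, 116 mm long (y) and 176 mm wide (x), closed by the sloping flap. Dark cheek plates stand at x = -88 and +88 mm beside the flap, rising with it to 56 mm above the deck at the hinge.
- flap_hinge (a point): Middle of the flap's hinge line, along the station's x, 110 mm beyond the deck's edge (+y) and 52 mm above the deck. A 10 mm pin lies there, its top 56 mm above the deck; behind it a dark hood slopes down to the deck.
- flap_face (a point): Middle of the outer (upper) face of the bright metal flap, 60 mm from the hinge; turns with it. The flap is a flat, slippery sheet 170 mm wide (station x) x 120 mm long x 3 mm. Shut, it slopes at 25.5 degrees from the hinge down to its free edge (a black rubber strip), which lies level with the deck's top 2 mm beyond the deck's edge.
- flap (a joint): Flap angle: 0 shut, up to 1.15 rad, growing as it is pushed in (free edge down and away from the deck's edge). A spring shuts it: net 0.12 N m at 0, 0.24 at 0.4, 0.36 at 0.8 rad. A fingertip moving just above the deck from the edge towards the hinge pushes it open: held 5 mm up and 60 mm beyond the edge, to about 0.3 rad; 75 mm, 0.45 rad. The offcut's weight does not open it.
- offcut_center (a point): Centre of the offcut: a loose wooden block with a black inked face, 60 (its x) x 38 (its y) x 14 mm high, 28 to 56 g, lying face up on the deck before the flap, this point 7 mm above the deck. Its y axis lies within 0.3 rad of the station's y. It tips over the deck's edge once its centre has passed it.
- offcut: The same block; origin at the centre of its underside.
- keeper: Finished block to be kept: pale wood with a green carved face, 60 x 90 x 20 mm, loose on the deck near its far (+x), -y corner. Origin at the centre of its underside. Bystander.
- ink_tin: Full ink tin, bright with a blue band, 63 mm across, 34 mm high, loose on the deck near its near (-x), -y corner. Origin at the centre of its underside. Bystander.
- brayer: Ink roller lying on the table: black rubber roller 110 mm long and 36 mm across, wooden handle along its -x, 190 mm overall. Origin on the table under the roller. Bystander.
- tape_roll: Roll of beige tape lying flat on the table, 104 mm across, 30 mm high. Origin at the centre of its underside. Bystander.
- knife: Yellow and black craft knife lying on the table, 150 x 22 x 14 mm, along its x. Origin at the centre of its underside. Bystander.
- tub: Empty clear plastic tub on the table, 130 x 180 x 65 mm. Origin at the centre of its underside. Bystander.
- brush_pot: Blue ceramic pot on the table, 80 mm across, 100 mm high. Origin at the centre of its underside. Bystander.
Things that resemble listed ones, but are neither listed nor needed, are in the scene too. Leave any green or yellow look-alike of the offcut alone.

How it is judged:
By the outcome, as a careful person would: the job done as asked, in the order asked, and still so for the second after the job is handed in, with the robot touching nothing.
It also fails if it takes over 38 s, if anything falls off the work surface, if the arm or the gripper's body presses on something with over 40 N, if the wrist force passes 120 N, or if a joint passes its speed limit or range.

### The arm

A 6-joint arm with a two-finger parallel gripper is mounted at the origin on the work surface. World frame = base frame: x ahead of the robot, y to its left, z up, the work surface at z = 0. Lengths are in mm, angles in rad, forces in N, time in s.
With the tool pointing down it reaches from about 350 to 850 mm from the base axis. Payload 8.1 kg.
Tool frame: the origin (TCP) lies at the very end of the fingers, on their centre line; the grasp point (between the pads) lies 19 mm behind it; z points along the fingers, y is the direction in which the jaws open and shut (so a half turn about z gives the same grasp; the last joint's range is limited). The gripper opens to 93 mm and grips with 3 to 60 N. Pads are 15 mm wide; open, the fingers measure 128 mm over their backs; the gripper's body (75 mm by 188 mm) begins 65 mm behind the grasp point.
Start: joints at [-1.211, 0.13, 1.488, -0, 1.523, -0.085], TCP at [258.186, -541.613, 218.635] pointing down, gripper open.
Joint ranges: [-2.96, 2.96], [-0.89, 2.26], [0.02, 2.5], [-1.34, 4.48], [0, 2.73], [-2.66, 2.66]. Speed limits (rad/s): [2.39, 2.39, 2.79, 3.14, 3.14, 3.14].

### API

Orientations are given as a unit quaternion [w, x, y, z].
In Python, from workcell import status, grab_frame, manip, nets gives the robot as it stands. The module is installed in compiled form; this text tells all that it offers.
- The arm moves only by the shell command python3 -m crank 'ROWS' [OPENING]. ROWS is JSON, a list that holds one entry, the list of rows, each a list of 4 numbers: the shift along the tool's x, y, z in m, then the turn about the tool's z in degrees. A call has 1 to 20 rows; each row is the pose to reach, as a shift and turn from the pose commanded when the call began, along the tool's axes at that moment; what a row does not reach only later rows make up. A row lasts 1/12 s, in which the tool goes at most 41.7 mm and 7.16 degrees, less where a joint would pass 70% of its speed; a pose out of reach is approached as far as the arm can. A call with a gripper value outside its range is refused whole. OPENING is the opening, from -1 (shut) to 1 (fully open), set as the call begins (- or left out, the last holds). The fingers move at their own pace and stop on an object; the grip force is fixed at half the most. Time passes only in rows, so rows that repeat a pose let the fingers close. It gives the time, the measured TCP pose, the force and the opening at its end, in the units of the state.
- status.get_obs(): the state, without advancing time (a new reading comes with each control period).
- grab_frame(name): name is "side" or "top"; returns a dict with "color" (384x512x3 uint8, red, green, blue), "K" (3x3 intrinsics, pixels), "k1" (the pictures are not rectified: a ray, as slopes to the right and down, at radius r is drawn at 1 + k1 r^2 times it, then the intrinsics apply), "rvec" (rotation vector, rad) and "tvec" (3), from world to camera coordinates, as OpenCV has them. Camera axes: x right, y down, z forward; pixel columns grow to the right and rows downward; lengths in mm; the calibration is good to about 2 mm. A picture is of the moment at which its call begins. There is no depth.
- manip.close_job(): hands the job in, once; it reports no verdict.
Trained networks look in a picture, given as the dict that the camera call returned (one of the last four; its "shot" number tells which), for a name from the list of things; names that differ only in an ending like _2 or _b are one class to them, and where a whole thing is asked for, a point or a joint stands for the part that bears it (a point fixed in the world has none). Each returns a list of dicts, best first, with "p" (0 to 1); they miss things now and then, are a little off and sometimes report something else, mostly with a low value. They report only what shows in the picture. A call takes as long as a camera call. They do not tell look-alikes from the thing itself.
- nets.look_for(target, picture): "rect" ([centre column, centre row, width, height] in pixels, round what is visible of it).
- nets.cut_out(target, picture): "mask" (384x512 bool, what is visible of it) and "rect" ([centre column, centre row, width, height] in pixels, round what is visible of it).
- nets.place_of(target, picture): "position" ([column, row] in pixels: a listed point, or the origin of a listed thing).
The state is a dict: "clock": time; "qpos": joint angles; "joint_vel": joint speeds; "effort": joint torques, N m; "position": TCP position; "orientation": TCP orientation; "contact_force": force on the tool from outside, world axes, zero at the start; "torque": the same for the moment, N m; "opening": finger opening in mm.
Only numpy, scipy, OpenCV 4.12 (cv2) and the standard library are available. Lean on these libraries where they do the work, as an engineer would, in place of code of your own. Each camera call takes 0.05 s, during which the arm holds its last target.

## Working session

There is one attempt and no reset: what is moved stays moved. The work goes in short steps, Python scripts to look and compute and a shell command to move; the robot and the scene stay as the last step left them, time stands still between calls to the robot, and variables do not carry over. Pictures are saved under pics/ and viewed, and the job is handed in when it is done.

```bash
mkdir -p pics
python3 - <<'E'
from workcell import status, grab_frame, nets
import cv2
print(status.get_obs())
for n in("side","top"):
    f=grab_frame(n); cv2.imwrite(f"pics/{n}0.png",f["color"][:,:,::-1]); print(n,f["K"].tolist(),f["k1"],f["rvec"],f["tvec"])
    for t in["station","deck_edge","flap_hinge","flap_face","offcut_center","offcut","keeper","ink_tin"]:
        print(t,[(round(d["p"],2),[round(float(v)) for v in d["position"]]) for d in nets.place_of(t,f)][:4])
E
```

```text
{'clock': 0.0, 'qpos': array([-1.21137478e+00,  1.31159935e-01,  1.48925216e+00, -4.33216006e-05,
        1.52300336e+00, -8.53973598e-02]), 'joint_vel': array([-7.88408205e-04, -7.61438681e-04,  8.96939751e-04, -8.58132404e-04,
        2.56352661e-05,  1.02406713e-03]), 'effort': array([ 1.09806719e-03, -5.59842718e+01, -4.91751659e+01,  7.70762167e-02,
        3.58129630e-02, -1.19093434e-04]), 'position': array([ 257.98488184, -541.08144507,  217.60307944]), 'orientation': array([-8.99902357e-04,  9.75368165e-01,  2.20581306e-01, -1.45914657e-04]), 'contact_force': array([0.53906532, 0.85291937, 0.43524317]), 'torque': array([-0.01667474, -0.05489782, -0.02064599]), 'opening': 93.20513090645397}
side [[441.9049841059363, 0.0, 253.7766821187698], [0.0, 441.9049841059363, 191.17706103914563], [0.0, 0.0, 1.0]] -0.04841643645119716 [ 0.94955477 -2.39798279  1.13495847] [ 421.04685477  342.03096803 1065.0050152 ]
station []
deck_edge [(0.93, [258, 178])]
flap_hinge [(0.63, [237, 182])]
flap_face [(0.3, [170, 334])]
offcut_center [(0.61, [287, 157])]
offcut [(0.71, [288, 158])]
keeper [(0.77, [261, 143])]
ink_tin [(0.86, [323, 162])]
top [[391.4794555963415, 0.0, 254.14980950290408], [0.0, 391.4794555963415, 192.62213424608487], [0.0, 0.0, 1.0]] -0.1051133661709956 [ 2.19371156 -2.18481511  0.05459277] [  -5.00745308  577.01869885 1293.8302518 ]
station [(0.95, [268, 184]), (0.15, [336, 214])]
deck_edge [(0.86, [266, 183])]
flap_hinge [(0.86, [228, 185])]
flap_face [(0.73, [245, 182])]
offcut_center [(0.75, [314, 177]), (0.67, [273, 119]), (0.59, [361, 140])]
offcut [(0.75, [362, 143]), (0.71, [272, 117]), (0.63, [266, 182]), (0.51, [307, 180])]
keeper [(0.96, [318, 139])]
ink_tin [(0.68, [336, 216]), (0.45, [127, 226])]
```

View pics/side0.png

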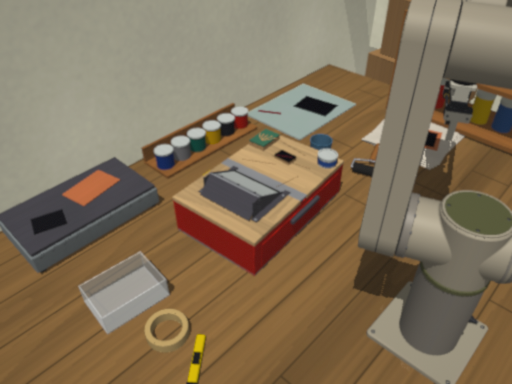

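View pics/top0.png

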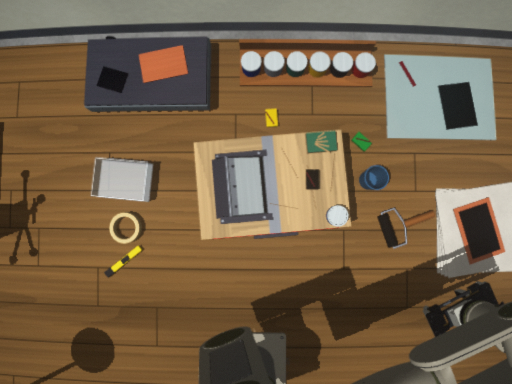

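Run:
```python
import cv2
a=cv2.imread("pics/top0.png")[90:260,190:390]; cv2.imwrite("pics/topcrop.png",cv2.resize(a,None,fx=3.5,fy=3.5,interpolation=cv2.INTER_CUBIC))
a=cv2.imread("pics/side0.png")[110:250,190:370]; cv2.imwrite("pics/sidecrop.png",cv2.resize(a,None,fx=4,fy=4,interpolation=cv2.INTER_CUBIC))
```

```text
(no output)
```

View pics/topcrop.png

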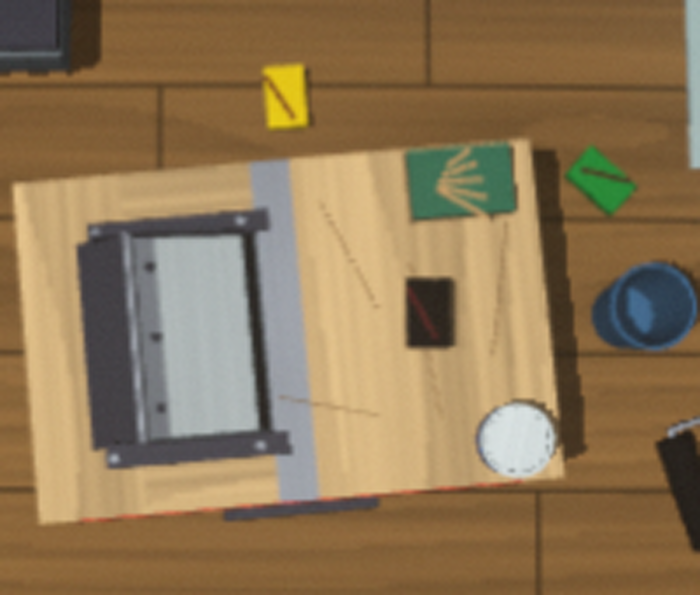

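View pics/sidecrop.png

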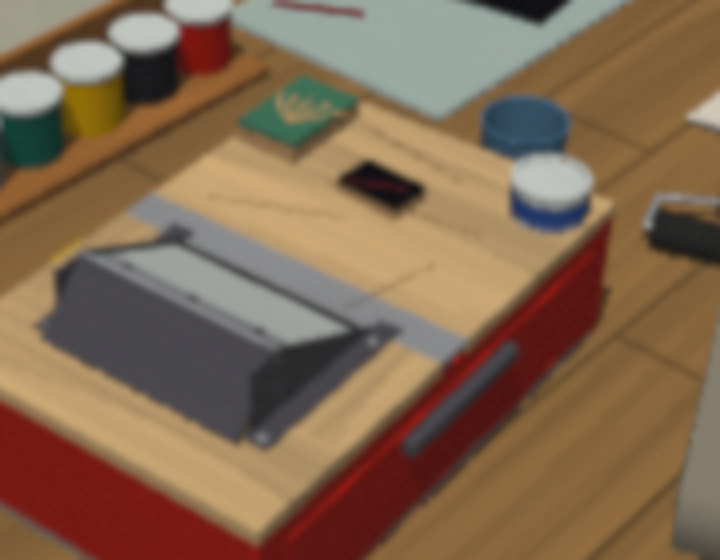

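The top picture shows the offcut candidates: black block on the deck at (313,179), yellow at (271,117) and green at (362,142) on the table, and black sheets at (112,80) and (458,105). Only the block at (313,179) is black, offcut-sized and on the deck before the flap (confirmed in the crop). The tin is at (337,216) and the keeper at (321,142).

```bash
cat > h.py <<'E'
import numpy as np, cv2
from scipy.optimize import least_squares
def cam(f):
    K=np.array(f["K"]); d=np.array([f["k1"],0,0,0,0.]); return K,d,np.array(f["rvec"],float),np.array(f["tvec"],float)
def proj(P,c):
    K,d,r,t=c; return cv2.projectPoints(np.array(P,float).reshape(-1,3),r,t,K,d)[0][:,0]
def ray(px,c,z):
    K,d,r,t=c; R=cv2.Rodrigues(r)[0]
    u=cv2.undistortPoints(np.array(px,float).reshape(-1,1,2),K,d)[:,0]
    D=np.c_[u,np.ones(len(u))]@R; C=-R.T@t
    return C+D*((z-C[2])/D[:,2])[:,None]
E
python3 - <<'E'
from h import *
from workcell import grab_frame
import pickle
ft=grab_frame("top"); fs=grab_frame("side")
ct,cs=cam(ft),cam(fs); pickle.dump((ct,cs),open("cams.pkl","wb"))
cc=np.array([(12,184),(530,138),(564,478),(40,524)])/3.5+[190,90]
W=ray(cc,ct,130); print(W.round(1)); print([np.linalg.norm(W[i]-W[i-1]).round(1) for i in range(4)])
# side corners: near(right) 
sc=np.array([(612,203),(262,540)])/4+[190,110]
print("side",ray(sc,cs,130).round(1))
print("offcut top quad",ray(np.array([(406,278),(454,280),(454,348),(406,346)])/3.5+[190,90],ct,144).round(1))
print("tin top",ray([(190+516/3.5,90+439/3.5)],ct,164).round(1))
print("keeper",ray(np.array([(406,152),(514,144),(517,212),(412,220)])/3.5+[190,90],ct,150).round(1))
L=np.array([(-150,230),(150,230),(150,-230),(-150,-230)]) # placeholder local
# local order matching crop: (12,184)= far x, +y ; (530,138)= +x,-y ; (564,478) = -x,-y ; (40,524)= -x,+y
L=np.array([(150,230),(150,-230),(-150,-230),(-150,230)])
def g(p):
    c,s=np.cos(p[2]),np.sin(p[2]); return L@np.array([[c,s],[-s,c]])+p[:2]
s=least_squares(lambda p:(g(p)-W[:,:2]).ravel(),[500,0,0]); print(s.x,s.fun.round(1))
E
```

```text
[[ 725.   185.1  130. ]
 [ 768.2 -273.6  130. ]
 [ 467.7 -300.5  130. ]
 [ 426.2  156.7  130. ]]
[np.float64(300.2), np.float64(460.8), np.float64(301.6), np.float64(459.1)]
side [[ 467.6 -295.   130. ]
 [ 418.9  162.2  130. ]]
offcut top quad [[ 640.9 -160.6  144. ]
 [ 639.4 -202.4  144. ]
 [ 580.2 -202.   144. ]
 [ 581.8 -160.3  144. ]]
tin top [[ 501.8 -251.4  164. ]]
keeper [[ 750.4 -160.5  150. ]
 [ 758.2 -255.1  150. ]
 [ 698.4 -256.9  150. ]
 [ 690.7 -165.3  150. ]]
[ 5.96765993e+02 -5.80950946e+01  9.22144629e-02] [-0.1 -0.4 -0.8  0.3  0.8 -0.4  0.1  0.5]
```

```bash
cat >> h.py <<'E'
S0=np.array([596.8,-57.5]); YAW=0.0922
ex=np.array([np.cos(YAW),np.sin(YAW)]); ey=np.array([-ex[1],ex[0]])
def loc(p): p=np.array(p)[...,:2]-S0; return np.c_[p@ex,p@ey]
def wor(l): return S0+l[0]*ex+l[1]*ey
E
python3 - <<'E'
from h import *
from scipy.spatial.transform import Rotation as R
from workcell import status
o=status.get_obs(); q=o["orientation"]; Rm=R.from_quat(q[[1,2,3,0]]).as_matrix()
print(loc([(610.6,-181.3,0)]), Rm.round(4).tolist())
off=loc([(610.6,-181.3,0)])[0]
t=np.r_[wor((off[0],off[1]-19-12+46.6)),240]
print("target",t,"shift",(Rm.T@(t-[258.186,-541.613,218.635])).round(1))
print("tool x yaw deg",np.degrees(np.arctan2(Rm[1,0],Rm[0,0])),"want",np.degrees(YAW))
E
```

```text
[[   2.34319081 -124.54472874]] [[0.9027, 0.4303, -0.0], [0.4303, -0.9027, 0.0], [-0.0, -0.0, -1.0]]
target [ 609.16371696 -165.76625959  240.        ] shift [ 478.5 -188.3  -21.4]
tool x yaw deg 25.48545647186705 want 5.28267087110619
```

```bash
python3 -m crank '[[[0.015,-0.005,-0.015,1],[0.04,-0.015,-0.0214,3],[0.07,-0.027,-0.0214,5],[0.105,-0.041,-0.0214,7],[0.14,-0.055,-0.0214,9],[0.175,-0.069,-0.0214,11],[0.21,-0.083,-0.0214,13],[0.245,-0.097,-0.0214,15],[0.28,-0.11,-0.0214,17],[0.315,-0.124,-0.0214,19],[0.35,-0.138,-0.0214,20.2],[0.385,-0.152,-0.0214,20.2],[0.42,-0.165,-0.0214,20.2],[0.45,-0.177,-0.0214,20.2],[0.47,-0.185,-0.0214,20.2],[0.4785,-0.1883,-0.0214,20.2],[0.4785,-0.1883,-0.0214,20.2],[0.4785,-0.1883,-0.0214,20.2],[0.4785,-0.1883,-0.0214,20.2]]]' 1
python3 - <<'E'
from h import *
from workcell import grab_frame,status
o=status.get_obs(); print(o["position"],o["orientation"],o["contact_force"],o["opening"],loc([o["position"]]))
for n in("side","top"):
    f=grab_frame(n)["color"][:,:,::-1]
    a=f[90:260,190:390] if n=="top" else f[90:250,190:370]
    cv2.imwrite(f"pics/{n}1.png",cv2.resize(a,None,fx=3.5,fy=3.5,interpolation=cv2.INTER_CUBIC))
E
```

```text
clock: 2.58
position: [608.3, -167.1, 240.0]
orientation: [0.0, 0.999, 0.046, -0.0]
contact_force: [0.3, -0.1, 0.0]
opening: 93.0
[ 608.29982228 -167.07724633  240.02869618] [ 2.13443012e-04  9.98963782e-01  4.55111187e-02 -2.32060494e-04] [ 0.28839076 -0.11267987  0.01282923] 93.0075676122876 [[   1.36226366 -110.17060889]]
```

View pics/top1.png

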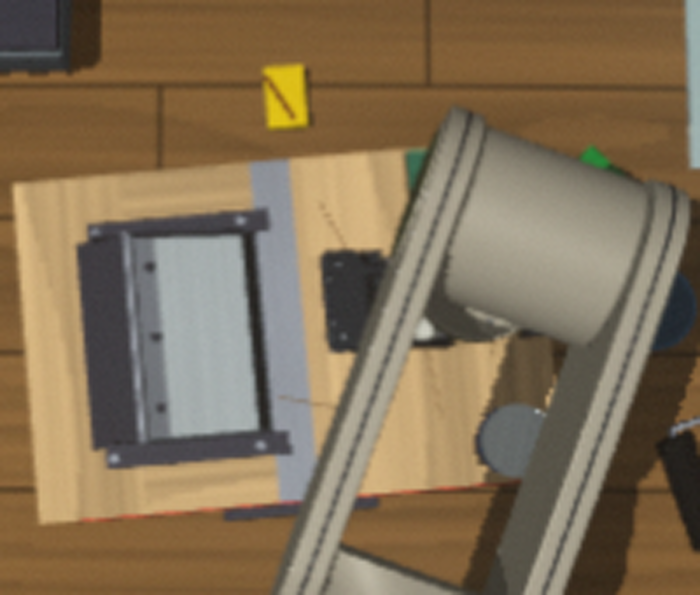

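View pics/side1.png

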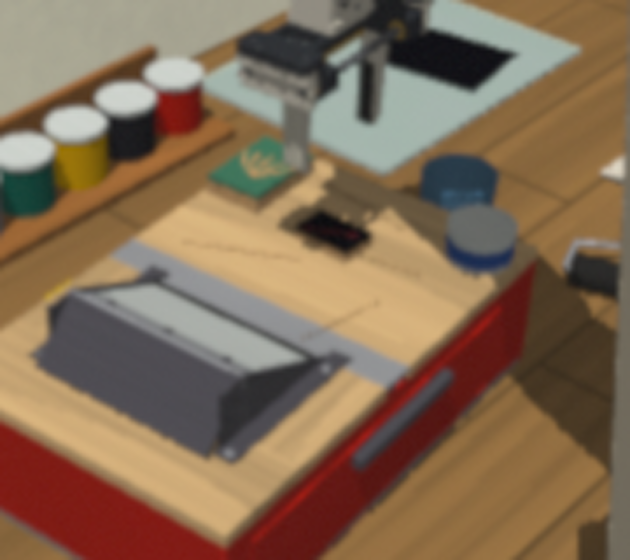

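```bash
python3 -m crank '[[[0.001,0,0.02,0],[0.001,0,0.045,0],[0.001,0,0.07,0],[0.001,0,0.09,0],[0.001,0,0.1,0],[0.001,0,0.104,0],[0.001,0,0.104,0],[0.001,0,0.104,0]]]'
cat > look.py <<'E'
import sys
from h import *
from workcell import grab_frame,status
o=status.get_obs(); print(o["clock"],o["position"].round(1),o["contact_force"].round(1),o["opening"].round(1),"loc",loc([o["position"]]).round(1))
f=grab_frame("side"); c=cam(f)
a=f["color"][100:240,200:360,::-1]
cv2.imwrite(f"pics/s{sys.argv[1]}.png",cv2.resize(a,None,fx=5,fy=4.2857,interpolation=cv2.INTER_CUBIC) if 0 else cv2.resize(a,None,fx=4.25,fy=4.25,interpolation=cv2.INTER_CUBIC))
E
python3 look.py 2
python3 - <<'E'
from h import *; import pickle
ct,cs=pickle.load(open("cams.pkl","rb"))
print(loc(ray([(190+335/3.5,90+231/3.5)],cs,144)))
E
```

```text
clock: 3.35
position: [610.6, -166.3, 137.5]
orientation: [0.0, 0.999, 0.046, 0.001]
contact_force: [0.1, 0.9, 0.6]
opening: 92.8
[[  -2.74758047 -118.22555188]]Traceback (most recent call last):
  File "look.py", line 4, in <module>
    o=status.get_obs(); print(o["clock"],o["position"].round(1),o["contact_force"].round(1),o["opening"].round(1),"loc",loc([o["position"]]).round(1))
                                                                                            ^^^^^^^^^^^^^^^^^^
AttributeError: 'float' object has no attribute 'round'
```

```bash
sed -i 's/o\["opening"\].round(1)/round(o["opening"],1)/' look.py; python3 look.py 2
```

```text
3.35 [ 610.6 -166.3  137.5] [0.1 0.9 0.6] 92.8 loc [[   3.8 -109.6]]
```

View pics/s2.png

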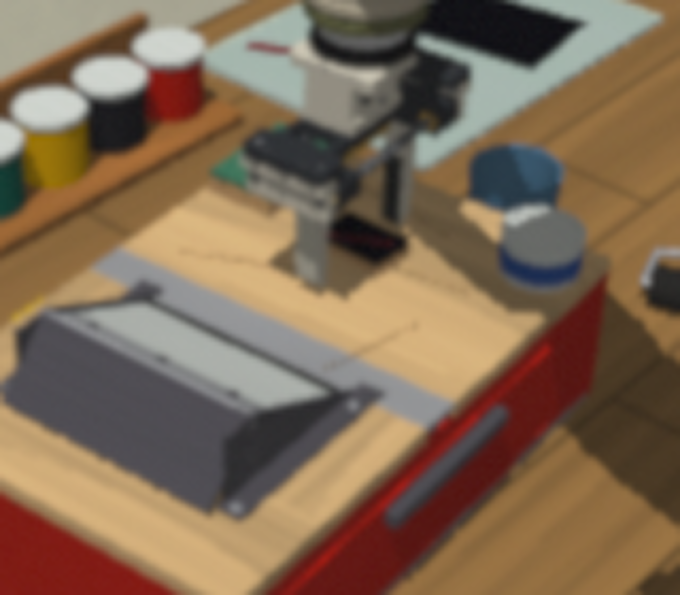

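The offcut (crop about (370,240)) lies between the two fingers, front finger tip at (312,280), rear finger behind it. I'll overlay the model to check the lateral alignment.

```bash
cat > ov.py <<'E'
import sys
from h import *
from workcell import grab_frame,status
def run(name,off,yaw,x0=225,y0=125,w=100,h=75,k=8):
    o=status.get_obs(); f=grab_frame("side"); c=cam(f)
    im=cv2.resize(f["color"][y0:y0+h,x0:x0+w,::-1],None,fx=k,fy=k,interpolation=cv2.INTER_CUBIC)
    def poly(P,col):
        p=((proj(P,c)-[x0,y0]+.5)*k-.5).round().astype(np.int32); cv2.polylines(im,[p.reshape(-1,1,2)],True,col,1)
    L=lambda l,z:np.r_[wor(l),z]
    cc,ss=np.cos(yaw),np.sin(yaw)
    for z,col in((130,(0,255,255)),(144,(0,255,0))):
        poly([L((off[0]+cc*a-ss*b,off[1]+ss*a+cc*b),z) for a,b in((-30,-19),(30,-19),(30,19),(-30,19))],col)
    t=loc([o["position"]])[0]; z=o["position"][2]; g=o["opening"]/2
    for s in(1,-1):
        poly([L((t[0]+a,t[1]+s*b),z) for a,b in((-7.5,g),(7.5,g),(7.5,g+17.5),(-7.5,g+17.5))],(255,0,255))
    poly([L((a,20),130) for a in(-150,150)],(255,255,0))
    cv2.imwrite(f"pics/{name}.png",im); print(o["clock"],t.round(1),z.round(1),o["contact_force"].round(1))
if __name__=="__main__": run(sys.argv[1],(float(sys.argv[2]),float(sys.argv[3])),float(sys.argv[4]))
E
python3 ov.py ov1 2.3 -124.5 -0.11
```

```text
3.4 [   4.2 -109.6] 138.0 [0.6 0.2 0.4]
```

View pics/ov1.png

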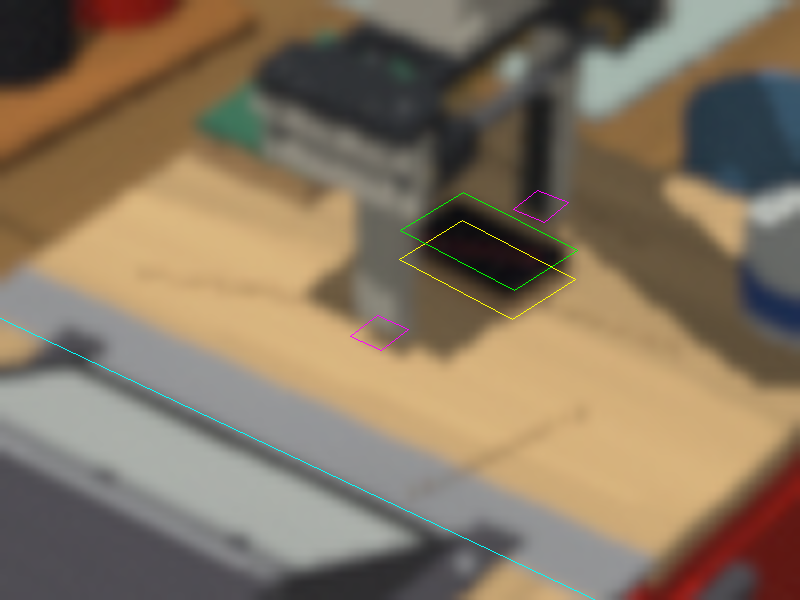

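```bash
python3 -m crank '[[[-0.001,-0.003,0,0],[-0.0015,-0.007,0,0],[-0.0015,-0.011,0,0],[-0.0015,-0.015,0,0],[-0.0015,-0.02,0,0],[-0.0015,-0.025,0,0],[-0.0015,-0.03,0,0],[-0.0015,-0.035,0,0],[-0.0015,-0.04,0,0],[-0.0015,-0.045,0,0],[-0.0015,-0.05,0,0],[-0.0015,-0.054,0,0],[-0.0015,-0.057,0,0],[-0.0015,-0.059,0,0],[-0.0015,-0.06,0,0],[-0.0015,-0.06,0,0]]]' 
python3 ov.py ov2 2.3 -77.5 0
```

```text
clock: 4.78
position: [603.0, -105.8, 136.0]
orientation: [-0.0, 0.999, 0.046, -0.0]
contact_force: [0.3, 0.2, -0.7]
opening: 93.1
4.7833 [  1.7 -48.7] 136.0 [ 0.3  0.2 -0.7]
```

View pics/ov2.png

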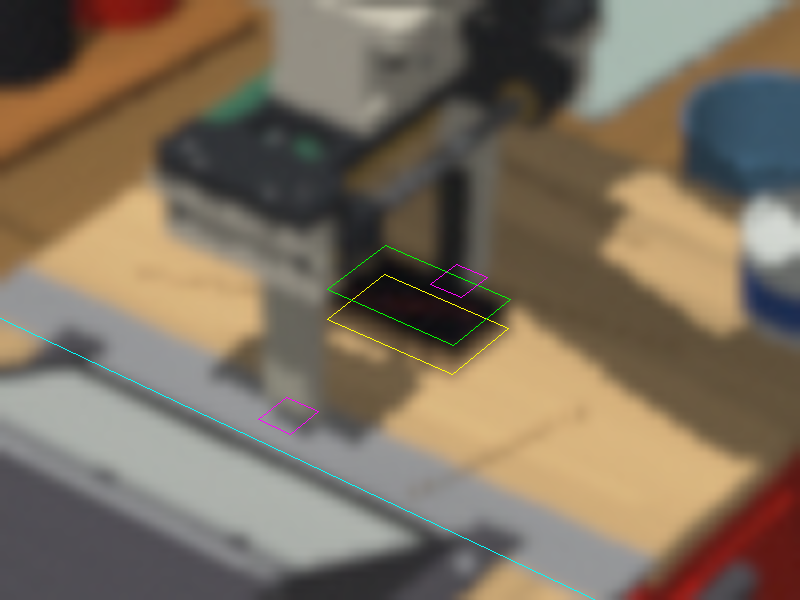

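The offcut follows squarely (crop (425,305)), and the front finger is at the lip (290,415). Continuing.

```bash
python3 -m crank '[[[0,-0.003,0,0],[0,-0.007,0,0],[0.0,-0.011,0,0],[0,-0.015,0,0],[0,-0.02,0,0],[0,-0.025,0,0],[0,-0.03,0,0],[0,-0.035,0,0],[0,-0.04,0,0],[0,-0.043,0,0],[0,-0.045,0,0],[0,-0.045,0,0]]]' 
python3 ov.py ov3 1.7 -32 0
```

```text
clock: 5.83
position: [599.0, -60.8, 136.2]
orientation: [-0.0, 0.999, 0.046, 0.0]
contact_force: [-1.2, -0.1, 0.8]
opening: 92.9
5.8333 [ 1.9 -3.5] 136.2 [-1.2 -0.1  0.8]
```

View pics/ov3.png

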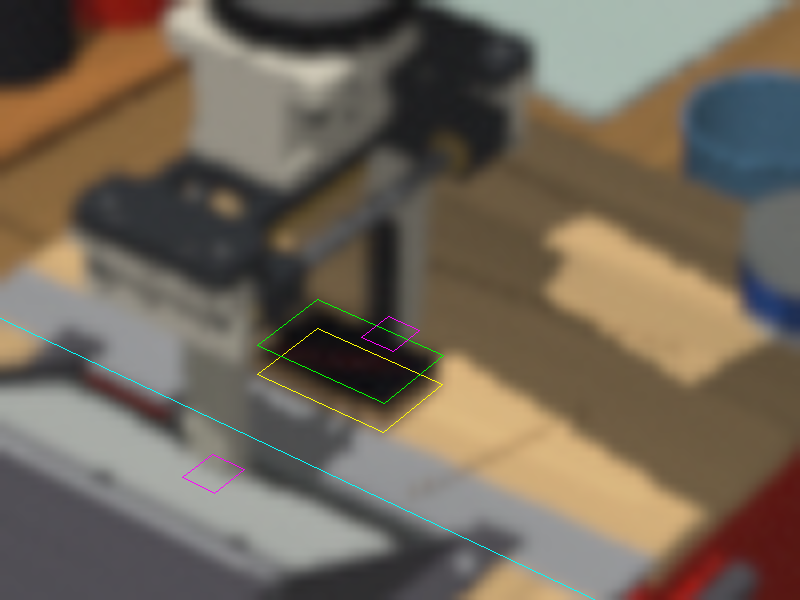

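Flap begins to open (red interior at (130,395)); offcut still square. Continuing to near the tipping point.

```bash
python3 -m crank '[[[0,-0.003,0,0],[0,-0.007,0,0],[0.0,-0.011,0,0],[0,-0.015,0,0],[0,-0.019,0,0],[0,-0.023,0,0],[0,-0.027,0,0],[0,-0.031,0,0],[0,-0.035,0,0],[0,-0.038,0,0],[0,-0.04,0,0],[0,-0.04,0,0]]]' 
python3 ov.py ov4 1.7 8 0
```

```text
clock: 6.88
position: [595.3, -21.1, 136.1]
orientation: [0.0, 0.999, 0.046, 0.0]
contact_force: [-0.1, -4.7, 3.5]
opening: 92.8
6.8833 [ 1.8 36.4] 136.1 [-0.1 -4.7  3.5]
```

View pics/ov4.png

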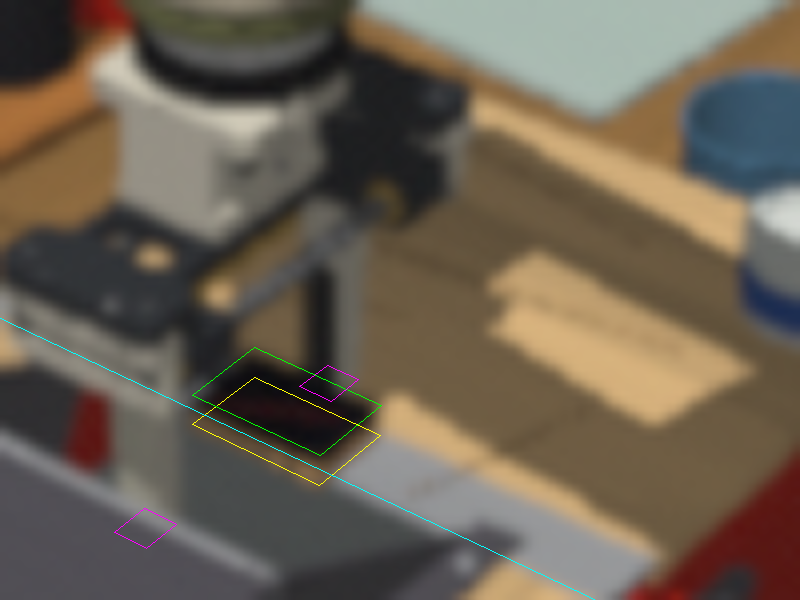

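```bash
python3 -m crank '[[[0,-0.003,0,0],[0,-0.006,0,0],[0.0,-0.009,0,0],[0,-0.011,0,0],[0,-0.013,0,0],[0,-0.014,0,0],[0,-0.014,0,0],[0,-0.014,0,0]]]' 
python3 ov.py ov5 1.7 22 0
```

```text
clock: 7.6
position: [594.0, -8.5, 136.0]
orientation: [0.001, 0.999, 0.046, 0.0]
contact_force: [0.8, -7.9, 2.1]
opening: 92.7
7.6 [ 1.8 49.1] 136.0 [ 0.8 -7.9  2.1]
```

View pics/ov5.png

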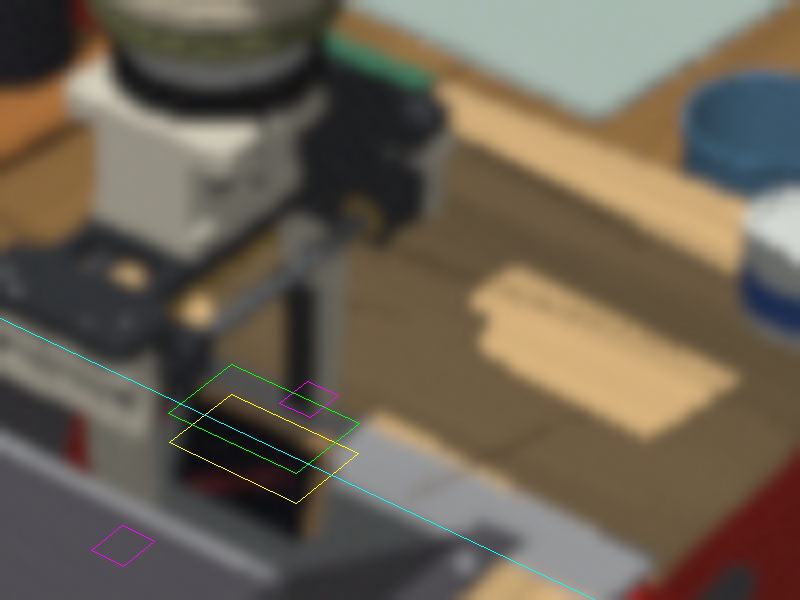

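The offcut is tipping over the edge (crop (250,470)). I'll hold and look again.

```bash
python3 -m crank '[[[0,0,0,0],[0,0,0,0],[0,0,0,0],[0,0,0,0],[0,0,0,0],[0,0,0,0]]]' 
python3 ov.py ov6 1.7 22 0
```

```text
clock: 8.15
position: [594.0, -8.5, 136.1]
orientation: [0.001, 0.999, 0.046, 0.0]
contact_force: [0.7, -7.3, 2.5]
opening: 93.1
8.15 [ 1.8 49.1] 136.1 [ 0.7 -7.3  2.5]
```

View pics/ov6.png

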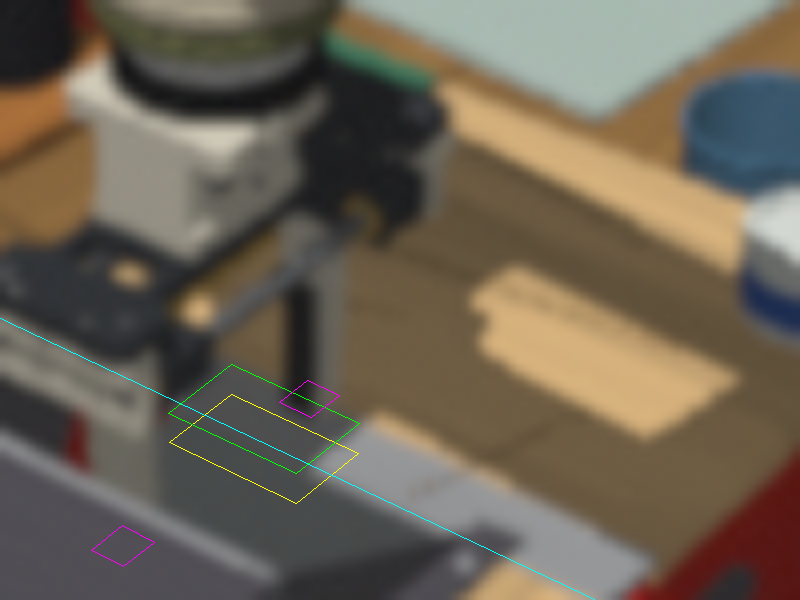

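The offcut is gone through the mouth. Next I back out along the deck, let the flap close, then lift and clear.

```bash
python3 -m crank '[[[0,0.004,0,0],[0,0.01,0,0],[0,0.017,0,0],[0,0.024,0,0],[0,0.031,0,0],[0,0.038,0,0],[0,0.045,0,0],[0,0.052,0,0],[0,0.059,0,0],[0,0.066,0,0],[0,0.073,0,0],[0,0.08,0,0],[0,0.087,0,0],[0,0.094,0,0],[0,0.101,0,0],[0,0.106,0,0],[0,0.11,0,0],[0,0.11,0,0]]]' 
python3 -m crank '[[[0,0,-0.01,0],[0,0,-0.03,0],[0,0,-0.055,0],[0,0,-0.08,0],[0,0,-0.105,0],[0,0,-0.12,0],[-0.02,0.02,-0.12,0],[-0.045,0.045,-0.12,0],[-0.07,0.07,-0.12,0],[-0.095,0.1,-0.12,0],[-0.12,0.13,-0.12,0],[-0.145,0.16,-0.12,0],[-0.165,0.19,-0.12,0],[-0.185,0.22,-0.12,0],[-0.2,0.25,-0.12,0],[-0.21,0.265,-0.12,0],[-0.215,0.27,-0.12,0],[-0.215,0.27,-0.12,0]]]'
python3 - <<'E'
from h import *
from workcell import grab_frame,status
o=status.get_obs(); print(o["clock"],o["position"],o["contact_force"])
for n in("side","top"):
    f=grab_frame(n)["color"][:,:,::-1]; cv2.imwrite(f"pics/{n}F.png",f)
    a=f[90:260,190:390] if n=="top" else f[90:250,190:370]
    cv2.imwrite(f"pics/{n}Fc.png",cv2.resize(a,None,fx=3.5,fy=3.5,interpolation=cv2.INTER_CUBIC))
E
```

```text
clock: 9.7
position: [604.1, -117.9, 136.0]
orientation: [0.0, 0.999, 0.046, -0.0]
contact_force: [0.6, 0.1, 0.3]
opening: 93.3
clock: 11.2
position: [414.1, -406.5, 256.6]
orientation: [0.0, 0.999, 0.045, 0.0]
contact_force: [-0.4, 0.4, -0.1]
opening: 93.2
11.2 [ 414.12055413 -406.47662105  256.55777172] [-0.35926174  0.36129426 -0.12717865]
```

View pics/topFc.png

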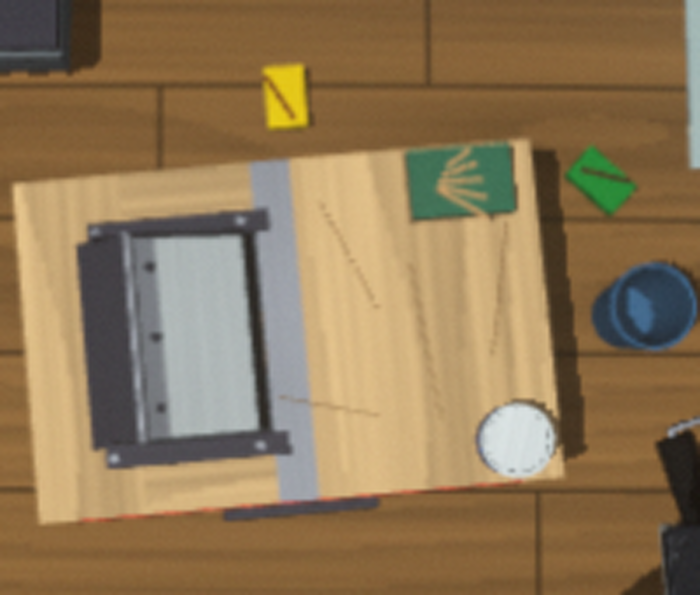

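View pics/sideFc.png

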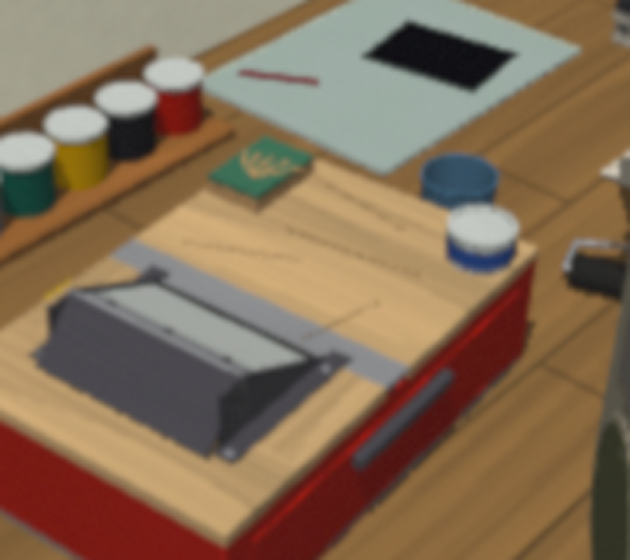

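View pics/topF.png

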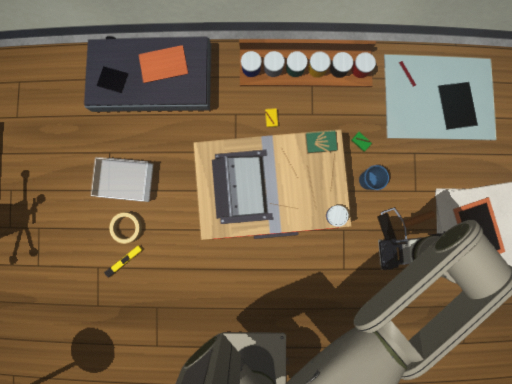

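The flap looks shut as at the start, the deck is clear, and the keeper (321,142), tin (337,216) and other things are in their places. The hand is free in the air.

```bash
python3 -c "
from workcell import manip; print(manip.close_job())"
```

```text
the job is handed in; nothing more can be done
None
```

I pushed the black offcut off the deck into the bin without lifting it, and the job is handed in at about 11.3 s of the 38 s allowed. The front finger opened the flap and held it open. The rear finger pushed the offcut across the deck until it tipped over the edge. I then backed the hand out along the deck so the flap closed, and lifted clear.

- **Last checks:** Both cameras show the deck clear of the offcut and the flap shut as at the start. The keeper, tin and visible table items look unmoved; the gripper partly hid the brayer from above. The fingers touch nothing, and the highest force I read was about 8 N.
- **Not seen directly:** The bin's inside is out of view. I saw the offcut tip over the edge and then be gone from the mouth.
- **Disagreement:** The side camera placed points about 5 mm off from the top camera, up to 7 mm at one deck corner. I went by the top camera's positions and checked the finger and offcut alignment in the side pictures as I went.

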